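Refill the graded impact socket tray

ROBOT

A 6-joint arm with a two-finger parallel gripper is mounted at the origin on a cart in front of the work surface, level with it; the furniture and walls round the work are solid. World frame = base frame: x ahead of the robot, y to its left, z up, the work surface at z = 0. Lengths are in m, angles in rad, forces in N, time in s.
With the tool pointing down it reaches from about 0.35 to 0.775 m from the base axis. Payload 7.3 kg.
Tool frame: the origin (TCP) lies between the finger pads; the fingertips stand 8 mm ahead of it and the grasp point (between the pads) lies 11 mm behind it (robot.nose_length is the distance from the TCP to the fingertips, in m); z points along the fingers, y is the line along which they close (so a half turn about z gives the same grasp; the last joint's range is limited). The gripper opens to 92 mm and grips with 3 to 60 N. Pads are 19 mm wide; open, the fingers measure 130 mm over their backs; the gripper's body (75 mm by 190 mm) begins 47 mm behind the grasp point.
Start: joints at [-1.404, 0.342, 1.524, -0, 1.275, -0.146], TCP at [0.162, -0.5, 0.235] pointing down, gripper open.
Joint ranges: [-2.53, 2.53], [-0.77, 2.02], [0.04, 2.7], [-1, 4.14], [0.28, 2.66], [-3.11, 3.11]. Speed limits (rad/s): [2.57, 2.57, 3.14, 3.14, 3.14, 3.14].

INTERFACE

Orientations are given as [roll, pitch, yaw] about the fixed x, y, z axes, in that order (R = Rz(yaw) Ry(pitch) Rx(roll)).
In Python, from cell import robot gives the robot as it stands. The module is installed in compiled form; this text tells all that it offers.
- The arm moves only by the shell command python3 -m jog 'ROWS' [FORCE]. ROWS is JSON, a list that holds one entry, the list of rows, each a list of 5 numbers: the gripper's target within -1 to 1 (fully open at 1, half-way at 0, shut at -1), then the shift along the tool's x, y, z in m, then the turn about the tool's z in rad. A call has 1 to 5 rows; each row is the pose to reach, as a shift and turn from the pose commanded when the call began, along the tool's axes at that moment; what a row does not reach only later rows make up. A row lasts 1/12 s, in which the tool goes at most 41.7 mm and 7.16 degrees, less where a joint would pass 70% of its speed; a pose out of reach is approached as far as the arm can. A call with a gripper value outside its range is refused whole. The fingers move at their own pace and stop on an object; FORCE is the grip in N (left out, the last holds). Time passes only in rows, so rows that repeat a pose let the fingers close. It gives the time, the measured TCP pose, the force, the opening and the grip force at its end, in the units of the state.
- robot.observe(): the state, without advancing time (a new reading comes with each control period).
- robot.read_camera(name): name is "scene" or "top" or "wrist"; returns the picture (384x512x3 uint8, red, green, blue); there is no depth.
- robot.camera_model(name): a dict with "camera_matrix" (3x3 intrinsics, pixels), "dist_coeffs" ([k1, k2, p1, p2, k3] as OpenCV has them; the pictures are not rectified), "position" and "attitude" of the camera in the world; the wrist camera has in their place "mount" (4x4, takes a point from camera to tool coordinates, whose origin is the TCP and whose axes are the flange's). Camera axes: x right, y down, z forward; pixel columns grow to the right and rows downward; lengths in m; the calibration is good to about 2 mm. A picture is of the moment at which its call begins: read the wrist's pose just before it. camera_model takes no time and is no camera call.
- robot.hand_in(): hands the job in; it is judged then, once.
The state is a dict: "time": time; "qpos": joint angles; "qvel": joint speeds; "joint_efforts": joint torques, N m; "tool_pos": TCP position; "tool_rot": TCP orientation; "contact_force": force on the tool from outside, world axes, zero at the start; "torque": the same for the moment, N m; "opening": finger opening in m; "grip_force": force on a finger pad.
Only numpy, scipy, OpenCV 4.12 (cv2) and the standard library are available. Lean on these libraries where they do the work, as an engineer would, in place of code of your own. Each camera call takes 0.05 s, during which the arm holds its last target. There are 200 camera calls.

TASK

Put the four black impact sockets back in the blue socket tray so that the row runs from the smallest to the largest: stand each one, hexagon up, fully down in the pocket of its own size. Do not knock any of them over on the way.

Things in the scene. Friction and masses are not known exactly. Their poses are not given: they have to be found in the camera images.
- socket_1: the smallest of four loose black impact sockets: an upright cylinder 28 mm in diameter, 46 mm high, about 120 g, open hexagon on top, standing on the bench on its drive end (3 mm bevel round the foot). Origin: centre of its underside, z up its axis. Grip it with the fingertips 20 mm or more above its foot, to stay clear of the tray when it is seated
- socket_2: the second smallest of four loose black impact sockets: an upright cylinder 38 mm in diameter, 50 mm high, about 210 g, open hexagon on top, standing on the bench on its drive end (3 mm bevel round the foot). Origin: centre of its underside, z up its axis. Grip it with the fingertips 20 mm or more above its foot, to stay clear of the tray when it is seated
- socket_3: the second largest of four loose black impact sockets: an upright cylinder 48 mm in diameter, 54 mm high, about 340 g, open hexagon on top, standing on the bench on its drive end (3 mm bevel round the foot). Origin: centre of its underside, z up its axis. Grip it with the fingertips 20 mm or more above its foot, to stay clear of the tray when it is seated
- socket_4: the largest of four loose black impact sockets: an upright cylinder 58 mm in diameter, 58 mm high, about 500 g, open hexagon on top, standing on the bench on its drive end (3 mm bevel round the foot). Origin: centre of its underside, z up its axis. Grip it with the fingertips 20 mm or more above its foot, to stay clear of the tray when it is seated
- pocket_1: the smallest of the four round pockets in the blue socket tray, for the smallest socket: 36 mm wide, 14 mm deep with a yellow bottom. Origin: centre of the pocket's bottom, 6 mm above the bench; z up, x along the row towards the larger pockets. The tray (256 x 100 mm, top 20 mm above the bench) is fixed, turned any way
- pocket_2: the second smallest of the four round pockets in the blue socket tray, for the second smallest socket: 46 mm wide, 14 mm deep with a yellow bottom. Origin: centre of the pocket's bottom, 6 mm above the bench; z up, x along the row towards the larger pockets. The tray (256 x 100 mm, top 20 mm above the bench) is fixed, turned any way
- pocket_3: the second largest of the four round pockets in the blue socket tray, for the second largest socket: 56 mm wide, 14 mm deep with a yellow bottom. Origin: centre of the pocket's bottom, 6 mm above the bench; z up, x along the row towards the larger pockets. The tray (256 x 100 mm, top 20 mm above the bench) is fixed, turned any way
- pocket_4: the largest of the four round pockets in the blue socket tray, for the largest socket: 66 mm wide, 14 mm deep with a yellow bottom. Origin: centre of the pocket's bottom, 6 mm above the bench; z up, x along the row towards the larger pockets. The tray (256 x 100 mm, top 20 mm above the bench) is fixed, turned any way
- ball_bearing: bystander, not one of the set: a loose bright steel ball bearing lying flat, 72 mm in diameter and 18 mm high, shuffled among the sockets. Origin: centre of its underside
- bolt_pile: fixed heap of black bolts, about 100 mm across and 135 mm high, on the bench to the right of the middle: travel above it and the bar. Origin: under its middle. Behind it a thin steel bar leans from the bench up to the vice: its upper end, 0.2 m high, is 0.17 m further from the robot than the heap and 0.11 m further right
Not all that is in view belongs to the job. Leave any orange or red look-alike of the socket_1 alone.

How it is judged:
At the end, for the whole second after the job is handed in: Each of the four sockets stands upright (within 0.1 rad, hexagon up) in the pocket of its own size: within 8 mm of the pocket's centre and its foot within 4 mm of the pocket's bottom, at rest (horizontal distance between socket_1 and pocket_1 below 0.008 m and z of socket_1 in the frame of pocket_1 between -0.004 and 0.004 m and angle between each of socket_1, socket_2, socket_3, socket_4's own z axis and vertical below 0.1 rad and linear speed of each of socket_1, socket_2, socket_3, socket_4 below 0.02 m/s and horizontal distance between socket_2 and pocket_2 below 0.008 m and z of socket_2 in the frame of pocket_2 between -0.004 and 0.004 m and horizontal distance between socket_3 and pocket_3 below 0.008 m and z of socket_3 in the frame of pocket_3 between -0.004 and 0.004 m and horizontal distance between socket_4 and pocket_4 below 0.008 m and z of socket_4 in the frame of pocket_4 between -0.004 and 0.004 m); the robot touches nothing.
It fails at once if a socket was knocked or tipped over (more than 0.8 rad) (angle between any of socket_1, socket_2, socket_3, socket_4's own z axis and vertical above 0.8 rad).
It also fails if it takes over 112 s, if anything falls off the work surface, if the arm or the gripper's body presses on something with over 40 N, if the wrist force passes 120 N, or if a joint passes its speed limit or range.

## Working session

There is one attempt and no reset: what is moved stays moved. The work goes in short steps, Python scripts to look and compute and a shell command to move; the robot and the scene stay as the last step left them, time stands still between calls to the robot, and variables do not carry over. Pictures are saved under pics/ and viewed, at most 14 in all, crops included, and the job is handed in when it is done.

```bash
mkdir -p pics; cat > h.py <<'E'
import numpy as np, cv2
from cell import robot
from scipy.spatial.transform import Rotation as R
def tool():
    s=robot.observe(); return R.from_euler('xyz',s['tool_rot']).as_matrix(), np.array(s['tool_pos'])
def cam(name):
    m=robot.camera_model(name); K=np.array(m['camera_matrix']); d=np.array(m['dist_coeffs'])
    if 'mount' in m:
        Rt,p=tool(); M=np.array(m['mount']); return K,d,Rt@M[:3,:3],p+Rt@M[:3,3]
    a=np.array(m['attitude'])
    Rc=a if a.shape==(3,3) else R.from_euler('xyz',a).as_matrix()
    return K,d,Rc,np.array(m['position'])
def ray(c,px,z):
    K,d,Rc,p=c
    n=cv2.undistortPoints(np.array(px,float).reshape(-1,1,2),K,d).reshape(-1,2)
    v=np.c_[n,np.ones(len(n))]@Rc.T
    return p+v*((z-p[2])/v[:,2])[:,None]
def proj(c,P):
    K,d,Rc,p=c
    q=(np.atleast_2d(P)-p)@Rc
    return cv2.projectPoints(q,np.zeros(3),np.zeros(3),K,d)[0].reshape(-1,2)
def save(im,f,s=1): cv2.imwrite('pics/'+f,cv2.resize(im[...,::-1],None,fx=s,fy=s,interpolation=cv2.INTER_CUBIC))
E
python3 - <<'E'
from h import *
print(robot.observe())
for n in ('scene','top','wrist'):
    print(n,robot.camera_model(n)); im=robot.read_camera(n); np.save(n+'.npy',im)
    if n!='wrist': save(im,n+'0.png',1.5)
E
```

```text
{'time': 0.0, 'qpos': array([-1.40397601e+00,  3.42692522e-01,  1.52500450e+00,  2.67997072e-08,
        1.27542591e+00, -1.46015208e-01]), 'qvel': array([ 2.66634702e-04,  7.15015993e-04, -4.39824049e-05, -1.11957978e-04,
       -1.41124843e-04,  1.31212507e-03]), 'joint_efforts': array([ 2.86857801e-03, -4.31238019e+01, -2.44221675e+01,  7.20128207e-02,
        5.58935059e-02, -1.22473562e-04]), 'tool_pos': array([ 0.16151958, -0.49911764,  0.23406501]), 'tool_rot': array([-3.14007866e+00, -2.22676826e-04,  3.12835348e-01]), 'contact_force': array([ 0.65331479,  0.574008  , -0.35401097]), 'torque': array([-0.03332799, -0.00025316, -0.01535288]), 'grip_force': 0.0, 'opening': 0.09191431266275954}
scene {'camera_matrix': array([[476.66618009,   0.        , 260.91414068],
       [  0.        , 476.66618009, 196.25938293],
       [  0.        ,   0.        ,   1.        ]]), 'dist_coeffs': array([-0.02145669,  0.        ,  0.        ,  0.        ,  0.        ]), 'position': array([-0.10581797, -0.96123156,  0.87891378]), 'attitude': array([-2.20600315,  0.01068216, -0.5927048 ])}
top {
[... 299 characters left out ...]
07663,  1.660732  ]), 'attitude': array([-3.05726215, -0.00326922, -1.55245358])}
wrist {'camera_matrix': array([[334.89179832,   0.        , 257.153944  ],
       [  0.        , 334.89179832, 190.44763286],
       [  0.        ,   0.        ,   1.        ]]), 'dist_coeffs': array([-0.07964668,  0.        ,  0.        ,  0.        ,  0.        ]), 'mount': array([[-2.26517179e-04, -9.54002143e-01, -2.99799700e-01,
         8.18711183e-02],
       [ 9.99999652e-01,  2.44381089e-05, -8.33326748e-04,
        -1.27481384e-03],
       [ 8.02322041e-04, -2.99799784e-01,  9.54001806e-01,
        -1.49693461e-01],
       [ 0.00000000e+00,  0.00000000e+00,  0.00000000e+00,
         1.00000000e+00]])}
```

View pics/top0.png

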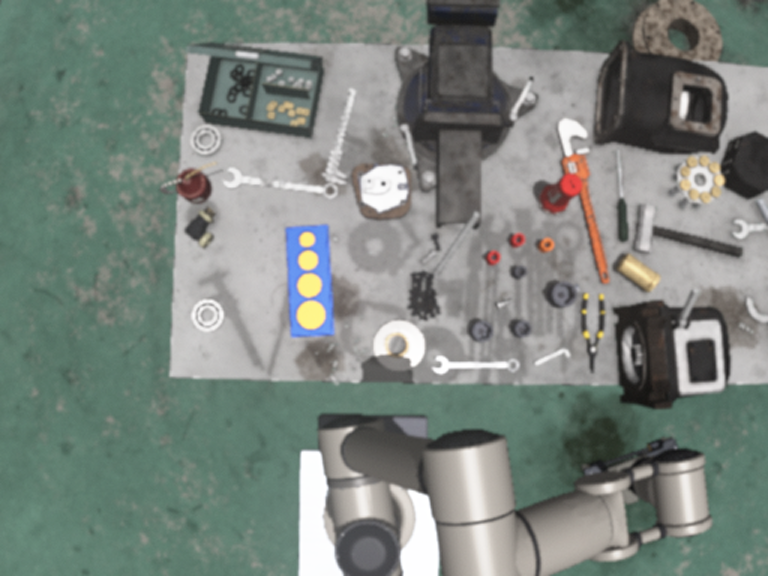

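View pics/scene0.png

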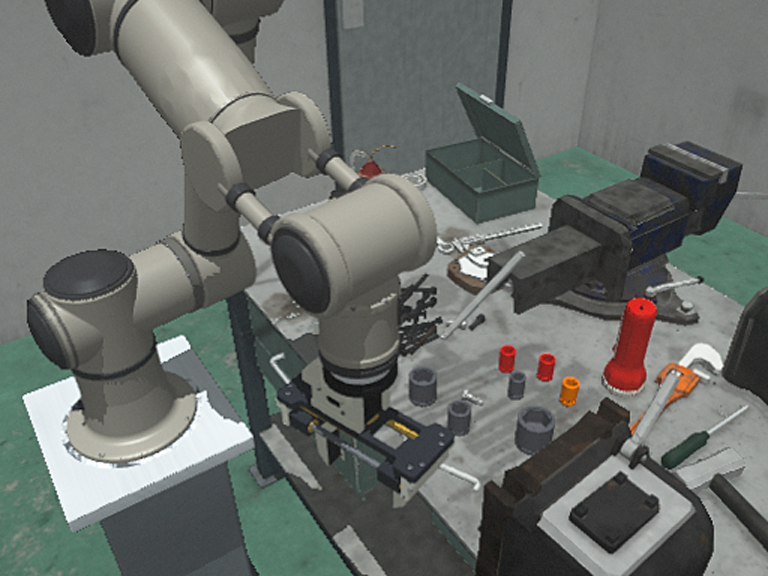

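The top view (768×576 scale) shows the blue tray at (310,282), with its pockets running from small (307,239) to large (311,315). The black sockets are at (518,271) smallest, (481,330), (521,327) and (561,293) largest. Red and orange look-alikes are at (517,239), (493,257) and (547,244). The bolt heap is at (423,295), with the bar running up to (475,215).

```bash
python3 - <<'E'
from h import *
im=np.load('top.npy'); c=cam('top'); hsv=cv2.cvtColor(im,cv2.COLOR_RGB2HSV)
y=cv2.inRange(hsv,(15,70,120),(40,255,255))[:, :]
cs,_=cv2.findContours(y,cv2.RETR_EXTERNAL,cv2.CHAIN_APPROX_NONE)
P=[]
for k in cs:
    (u,v),r=cv2.minEnclosingCircle(k)
    if 185<u<230 and 150<v<225 and cv2.contourArea(k)>30:
        m=ray(c,[(u,v)],.006)[0]; w=ray(c,k.reshape(-1,2),.006)
        print('pocket',u,v,m,'diam',2*np.sqrt(cv2.contourArea(w[:,:2].astype('f4'))/np.pi)); 
b=cv2.inRange(hsv,(105,120,80),(125,255,255)); cs,_=cv2.findContours(b,cv2.RETR_EXTERNAL,cv2.CHAIN_APPROX_NONE)
k=max(cs,key=cv2.contourArea); w=ray(c,k.reshape(-1,2),.020)[:,:2]; print('tray',cv2.minAreaRect((w*1000).astype('f4')))
g=hsv[...,2]; d=cv2.inRange(hsv,(0,0,0),(179,110,88))
cs,_=cv2.findContours(d,cv2.RETR_EXTERNAL,cv2.CHAIN_APPROX_NONE)
for k in cs:
    (u,v),r=cv2.minEnclosingCircle(k)
    if 300<u<400 and 165<v<235 and cv2.contourArea(k)>20:
        print('dark',u,v,r,cv2.contourArea(k),ray(c,[(u,v)],.025)[0],'r mm',r/482*1.62e3)
# bearing candidates and others: report
for n,p in (('whitering',(398/1.5,345/1.5)),('ringL',(207/1.5,315/1.5)),('heap',(423/1.5,295/1.5))): print(n,ray(c,[p],.01)[0])
save(im[140:250,280:420],'crop1.png',5)
E
```

```text
pocket 206.8333282470703 209.5 [0.45807821 0.14470168 0.006     ] diam 0.060443004007358546
pocket 205.83871459960938 189.80645751953125 [0.5259051  0.14989714 0.006     ] diam 0.050219008701083964
pocket 204.875 173.125 [0.58372386 0.15483306 0.006     ] diam 0.04029964812436405
pocket 204.3000030517578 159.10000610351562 [0.63268111 0.15825359 0.006     ] diam 0.029508093267378063
tray ((535.6265258789062, 147.59820556640625), (250.0935821533203, 97.06375122070312), 4.0485053062438965)
dark 343.5 218.0 5.02503776550293 27.5 [ 0.43651179 -0.32317583  0.025     ] r mm 16.889131079076236
dark 316.5 219.0 6.18475866317749 22.0 [ 0.43172998 -0.23029288  0.025     ] r mm 20.786948204040527
dark 378.5 196.0 5.2202534675598145 23.0 [ 0.513957   -0.44552834  0.025     ] r mm 17.545250243665766
dark 369.0 196.0 8.544103622436523 64.5 [ 0.5133709  -0.41195418  0.025     ] r mm 28.716696822297028
dark 344.6000061035156 180.60000610351562 4.4408159255981445 26.0 [ 0.56488949 -0.32650171  0.025     ] r mm 14.925563899313266
whitering [ 0.39166593 -0.05728033  0.01      ]
ringL [0.45110964 0.3838219  0.01      ]
heap [ 0.50681143 -0.11257812  0.01      ]
```

View pics/crop1.png

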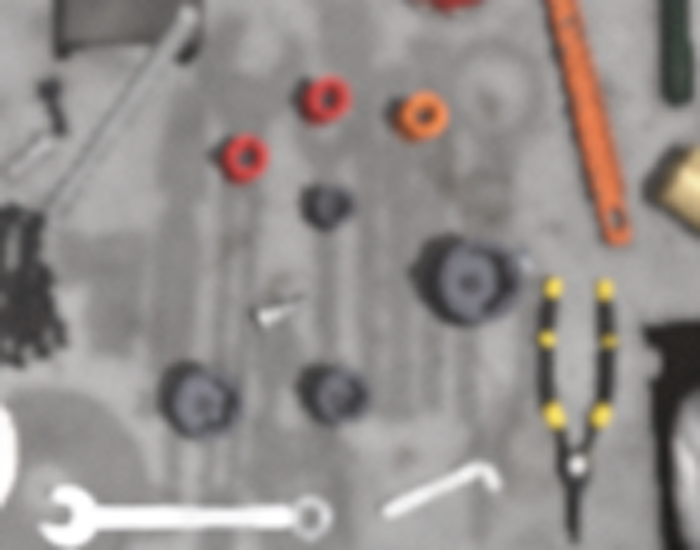

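Candidates for socket_1 in the crop: black (328,207), red (325,100) and (245,158), orange (420,115). The black one fits. The other sockets in the crop are s2 (337,395), s3 (203,400) and s4 (468,280). I'll lift, move over the group and measure with the wrist camera.

```bash
python3 -m jog '[[[1,0,0,-0.04,0],[1,0.02,-0.005,-0.05,0.1],[1,0.06,-0.015,-0.05,0.2],[1,0.10,-0.025,-0.05,0.235],[1,0.14,-0.035,-0.05,0.235]]]' && python3 -c "
from h import *
print(robot.observe()['tool_pos'],robot.observe()['tool_rot'])"
```

```text
time: 0.57
tool_pos: [0.2849, -0.4223, 0.2848]
tool_rot: [3.141, -0.0, 0.074]
contact_force: [0.9, -0.4, 0.8]
opening: 0.0921
grip_force: 0.0
[ 0.28487723 -0.42226025  0.28478938] [ 3.14137918e+00 -1.62694462e-04  7.39669151e-02]
```

```bash
python3 -m jog '[[[1,0.034,-0.018,0,0],[1,0.069,-0.036,0,0],[1,0.103,-0.054,0,0],[1,0.138,-0.072,0,0],[1,0.172,-0.089,0,0]]]' && python3 -m jog '[[[1,0,0,0,0],[1,0,0,0,0]]]' && python3 - <<'E'
from h import *
c=cam('wrist'); im=robot.read_camera('wrist'); np.save('w1.npy',im); np.save('w1c.npy',np.array(c,object),allow_pickle=True)
save(im,'w1.png',1.5)
t=cam('top')
for p,h in (((328,207),.046),((337,395),.05),((203,400),.054),((468,280),.058)):
    P=ray(t,[(280+p[0]/5,140+p[1]/5)],h)[0]; print(P,proj(c,P)*1.5)
E
```

```text
time: 0.98
tool_pos: [0.45, -0.3195, 0.2846]
tool_rot: [-3.141, 0.0, 0.078]
contact_force: [-0.2, -1.2, -1.3]
opening: 0.0917
grip_force: 0.0
time: 1.15
tool_pos: [0.4497, -0.3197, 0.2841]
tool_rot: [-3.141, 0.001, 0.082]
contact_force: [-0.1, -0.2, -0.4]
opening: 0.0915
grip_force: 0.0
[ 0.55993875 -0.3259202   0.046     ] [[409.0702441   89.47752873]]
[ 0.43256924 -0.33176524  0.05      ] [[401.54648487 260.00054274]]
[ 0.42779478 -0.24027068  0.054     ] [[284.55115538 258.01147543]]
[ 0.51108438 -0.4198098   0.058     ] [[530.09758251 169.73982213]]
```

View pics/w1.png

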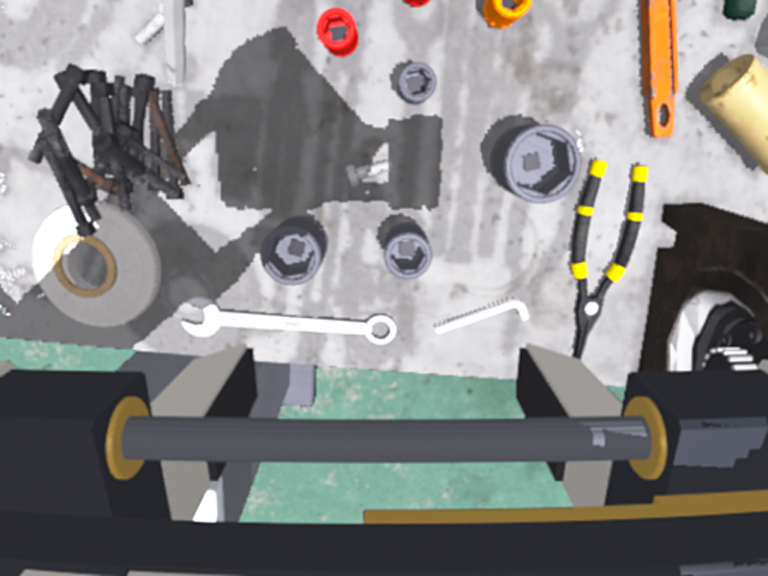

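The wrist view (768 scale) shows the socket rims at s1 (417,82), s2 (408,252), s3 (293,247) and s4 (543,162). Both red sockets, the orange one and the pliers stay clear. The rim centres agree with the top view to about 10 px. Next I'll fit the rims.

```bash
cat >> h.py <<'E'
H={1:.046,2:.05,3:.054,4:.058}; D={1:.028,2:.038,3:.048,4:.058}
def rim(im,c,P,i,base=0.):
    """top-rim centre: bluish-grey blob near predicted pixel, minimal circle of the points cast on the top plane"""
    z=base+H[i]; a=im.astype(int); m=((a[...,2]-a[...,0]>6)&(a[...,2]>70)&(a[...,2]<190)&(a[...,2]-a[...,0]<45)).astype('u1')
    q=proj(c,[P[0],P[1],z])[0]; r=np.linalg.norm(proj(c,[P[0],P[1]+D[i]/2,z])[0]-q)
    w=np.zeros_like(m); cv2.circle(w,tuple(int(round(v)) for v in q),int(r*1.9),1,-1); m=cv2.morphologyEx(m*w,cv2.MORPH_OPEN,np.ones((2,2),'u1'))
    cs,_=cv2.findContours(m,cv2.RETR_EXTERNAL,cv2.CHAIN_APPROX_NONE); k=max(cs,key=cv2.contourArea)
    W=(ray(c,k.reshape(-1,2),z)[:,:2]*1000).astype('f4'); (x,y),R_=cv2.minEnclosingCircle(W)
    return np.array([x,y])/1000,2*R_,k
E
python3 - <<'E'
from h import *
im=np.load('w1.npy'); c=tuple(np.load('w1c.npy',allow_pickle=True)); v=im.copy()
for i,p in {1:(417,82),2:(408,252),3:(293,247),4:(543,162)}.items():
    P=ray(c,[(p[0]/1.5,p[1]/1.5)],H[i])[0]; x,d,k=rim(im,c,P,i); print(i,P.round(4),x.round(4),round(d,1),D[i]*1000)
    cv2.drawContours(v,[k],-1,(255,0,255),1)
save(v[30:200,160:400],'w1m.png',3)
E
```

```text
1 [ 0.5656 -0.3312  0.046 ] [ 0.5642 -0.3321] 28.9 28.0
2 [ 0.4394 -0.3362  0.05  ] [ 0.439 -0.335] 44.1 38.0
3 [ 0.4372 -0.2467  0.054 ] [ 0.4324 -0.2496] 58.6 48.0
4 [ 0.5175 -0.4285  0.058 ] [ 0.5183 -0.4279] 63.2 58.0
```

View pics/w1m.png

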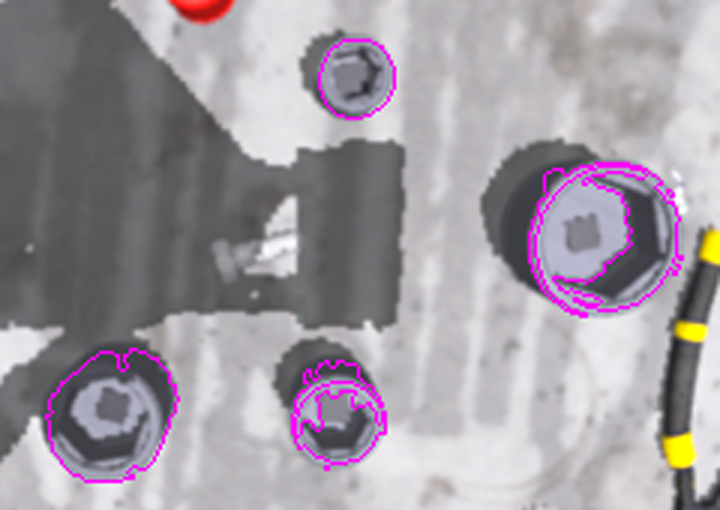

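```bash
cat >> h.py <<'E'
def go(P,z=None):
    """shift in tool axes from present TCP to world P"""
    Rt,p=tool(); t=np.array([P[0],P[1],p[2] if z is None else z]); return ((t-p)@Rt).round(4)
E
python3 - <<'E'
from h import *
c=tuple(np.load('w1c.npy',allow_pickle=True))
for i,p in {1:(279,56.3),2:(273,169.8),3:(197.3,170),4:(362.7,110)}.items():
    P=ray(c,[p],H[i])[0]; print(i,P.round(4),go(P,.14))
E
```

```text
1 [ 0.564  -0.3324  0.046 ] [0.1142 0.021  0.1441]
2 [ 0.4374 -0.3376  0.05  ] [-0.0124  0.0161  0.1442]
3 [ 0.4309 -0.2491  0.054 ] [-0.0118 -0.0726  0.1442]
4 [ 0.5155 -0.4297  0.058 ] [0.0581 0.1141 0.1441]
```

```bash
python3 -m jog '[[[0.55,-0.006,-0.036,0.02,0],[0.55,-0.012,-0.072,0.04,0],[0.55,-0.012,-0.072,0.08,0],[0.55,-0.012,-0.072,0.115,0],[0.55,-0.012,-0.072,0.144,0]]]' && python3 -m jog '[[[0.55,0,0,0,0],[0.55,0,0,0,0]]]' && python3 - <<'E'
from h import *
c=cam('wrist'); im=robot.read_camera('wrist'); P=[.4309,-.2491]
x,d,k=rim(im,c,P,3); q=proj(c,[*P,.054])[0]; print(x,d,q*1.5,go(x,.03)); v=im.copy()
T=tool()[1]
a=np.linspace(0,6.283,60); C=np.c_[P[0]+.024*np.cos(a),P[1]+.024*np.sin(a),0*a+.054]
cv2.polylines(v,[proj(c,C).round().astype(int)],True,(255,0,255),1)
save(v,'w2.png',1.5)
E
```

```text
time: 1.62
tool_pos: [0.4292, -0.2504, 0.1392]
tool_rot: [-3.142, 0.001, 0.076]
contact_force: [0.2, -0.4, -0.2]
opening: 0.0715
grip_force: 0.0
time: 1.78
tool_pos: [0.4297, -0.2508, 0.1404]
tool_rot: [-3.14, 0.002, 0.076]
contact_force: [0.6, -0.2, 1.4]
opening: 0.0713
grip_force: 0.0
[ 0.43584549 -0.24471776] 53.65177536010742 [385.89013762 296.86257843] [ 0.0055 -0.0064  0.1118]
```

View pics/w2.png

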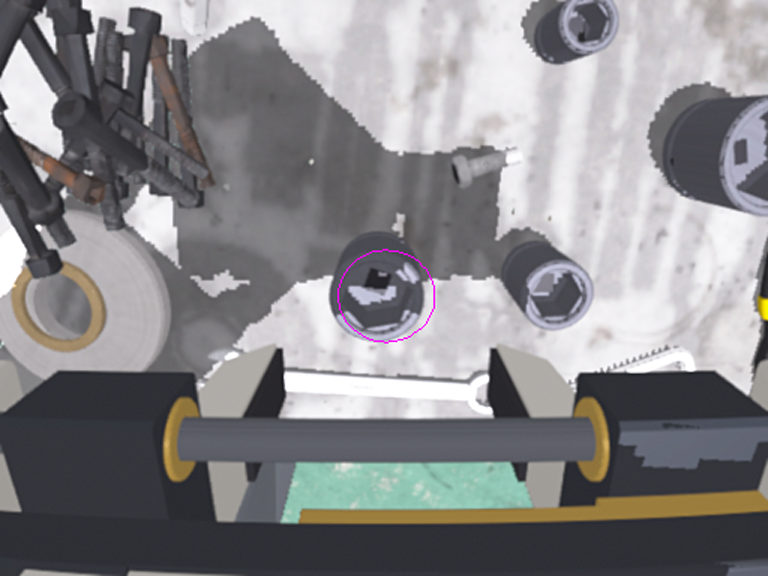

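The close view puts the s3 rim at (376,293), against (386,297) predicted, so it sits about 6 mm to the left and 3 mm ahead of the TCP. I'll correct for that and grip.

```bash
python3 -m jog '[[[0.55,0.004,-0.006,0.02,0],[0.55,0.004,-0.006,0.05,0],[0.55,0.004,-0.006,0.08,0],[0.55,0.004,-0.006,0.1,0],[0.55,0.004,-0.006,0.109,0]]]' && python3 -m jog '[[[0.55,0,0,0,0],[-0.1,0,0,0,0],[-0.1,0,0,0,0],[-0.1,0,0,0,0],[-0.1,0,0,0,0]]]' 40 && python3 - <<'E'
from h import *
c=cam('wrist'); im=robot.read_camera('wrist'); Rt,p=tool(); v=im.copy(); a=np.linspace(0,6.283,60)
C=np.c_[p[0]+.024*np.cos(a),p[1]+.024*np.sin(a),0*a+.054]
cv2.polylines(v,[proj(c,C).round().astype(int)],True,(255,0,255),1); save(v,'w3.png',1.5)
E
```

```text
time: 2.25
tool_pos: [0.4346, -0.2447, 0.0315]
tool_rot: [3.141, -0.0, 0.077]
contact_force: [1.0, -0.0, 0.2]
opening: 0.0709
grip_force: 0.0
time: 2.67
tool_pos: [0.4353, -0.2446, 0.033]
tool_rot: [3.14, -0.002, 0.078]
contact_force: [-0.6, -6.1, 3.9]
opening: 0.0491
grip_force: 3.5
```

View pics/w3.png

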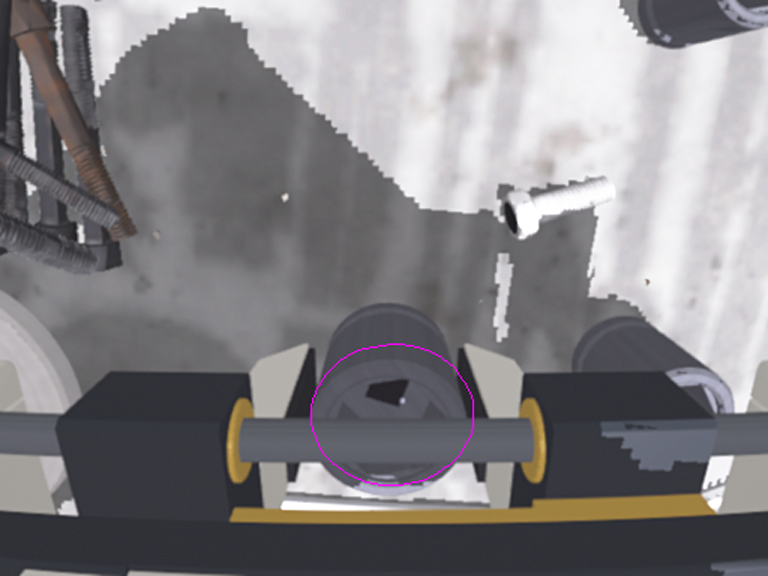

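Socket 3 is between the pads, 49 mm open, with its rim about 2 mm behind the TCP centre. Next: lift it and carry it over to the tray.

```bash
python3 -m jog '[[[-0.2,0,0,0,0],[-0.2,0,0,0,0],[-0.2,0,0,0,0],[-0.2,0,0,-0.02,0],[-0.2,0,0,-0.05,0]]]' && python3 -m jog '[[[-0.2,0,0,-0.04,0],[-0.2,0,0,-0.08,0],[-0.2,0,0,-0.12,0],[-0.2,0,0,-0.16,0],[-0.2,0,0,-0.18,0]]]' && python3 - <<'E'
from h import *
for i,P in {4:(.458,.1447),3:(.526,.150),2:(.5837,.1548),1:(.6327,.1583)}.items(): print(i,go(P,.26))
E
```

```text
time: 3.13
tool_pos: [0.4327, -0.2425, 0.0801]
tool_rot: [-3.137, 0.005, 0.078]
contact_force: [-0.2, -0.5, -2.3]
opening: 0.0476
grip_force: 40.0
time: 3.55
tool_pos: [0.4353, -0.2443, 0.2668]
tool_rot: [3.137, -0.005, 0.078]
contact_force: [0.7, -1.0, -2.2]
opening: 0.0472
grip_force: 40.0
4 [ 0.0529 -0.3861  0.0054]
3 [ 0.1211 -0.3861  0.0057]
2 [ 0.179  -0.3864  0.006 ]
1 [ 0.2281 -0.3861  0.0062]
```

```bash
python3 -m jog '[[[-0.2,0,-0.03,0,0],[-0.2,0,-0.07,0,0],[-0.2,0,-0.11,0,0],[-0.2,0,-0.15,0,0],[-0.2,0,-0.19,0,0]]]' && python3 -m jog '[[[-0.2,0.005,-0.04,0,0],[-0.2,0.01,-0.08,0,0],[-0.2,0.01,-0.12,0,0],[-0.2,0.01,-0.16,0,0],[-0.2,0.01,-0.195,0,0]]]' && python3 -m jog '[[[-0.2,0,0,0,0],[-0.2,0,0,0,0],[-0.2,0,0,0,0]]]' && python3 - <<'E'
from h import *
c=cam('wrist'); im=robot.read_camera('wrist'); v=im.copy(); hsv=cv2.cvtColor(im,cv2.COLOR_RGB2HSV)
np.save('w4.npy',im); np.save('w4c.npy',np.array(c,object),allow_pickle=True)
b=cv2.inRange(hsv,(105,120,60),(125,255,255)); 
y=cv2.inRange(hsv,(15,90,100),(40,255,255)); y=cv2.morphologyEx(y,cv2.MORPH_OPEN,np.ones((3,3)))
cs,_=cv2.findContours(y,cv2.RETR_EXTERNAL,cv2.CHAIN_APPROX_NONE)
for k in cs:
    if cv2.contourArea(k)>150:
        W=(ray(c,k.reshape(-1,2),.006)[:,:2]*1000).astype('f4'); print(cv2.minEnclosingCircle(W), cv2.minEnclosingCircle(k)[0])
save(v,'w4.png',1.5)
E
```

```text
time: 3.97
tool_pos: [0.4187, -0.0527, 0.2615]
tool_rot: [-3.141, 0.001, 0.077]
contact_force: [0.6, 0.5, -1.9]
opening: 0.0473
grip_force: 40.0
time: 4.38
tool_pos: [0.4133, 0.143, 0.2616]
tool_rot: [-3.141, 0.001, 0.078]
contact_force: [1.1, -0.3, -2.9]
opening: 0.0471
grip_force: 40.0
time: 4.63
tool_pos: [0.4142, 0.1406, 0.2615]
tool_rot: [3.141, 0.001, 0.079]
contact_force: [0.8, -0.7, -2.8]
opening: 0.0472
grip_force: 40.0
((126.1962661743164, 31.87653350830078), 248.46151733398438) (311.0, 342.5)
((198.71206665039062, 264.10980224609375), 42.15660858154297) (160.5, 295.5)
((221.21224975585938, -11.673195838928223), 42.954227447509766) (353.5, 295.0)
((460.92913818359375, 143.538330078125), 32.28710174560547) (258.9060974121094, 115.3755874633789)
((529.0844116210938, 148.99754333496094), 27.640331268310547) (258.9801330566406, 55.119205474853516)
((585.4320068359375, 153.5079345703125), 22.14421844482422) (259.0, 2.0)
```

View pics/w4.png

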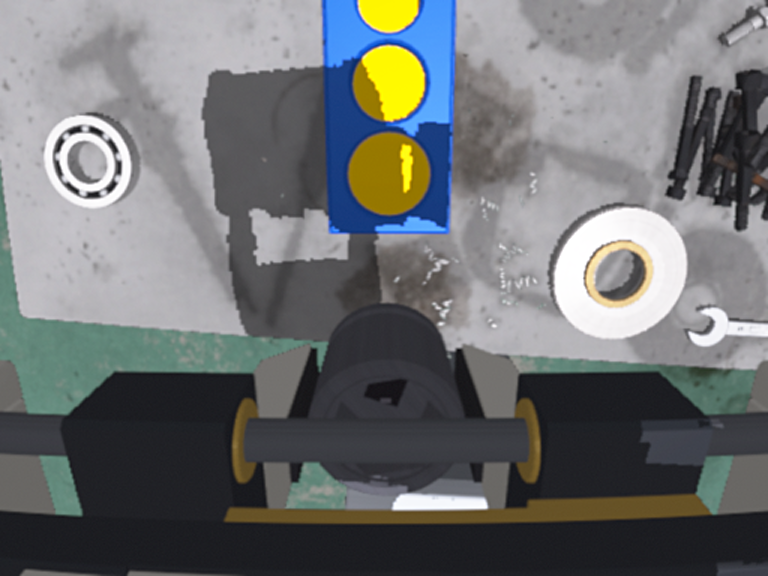

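The tray pockets lie in line at view px p4 (389,173), p3 (389,83) and p2 (389,3). Their positions are p4 (0.461,0.1435) and p3 (0.529,0.149). The row yaw of 0.08 matches the tool's. The ball bearing is well clear at (90,160). Next I'll go above pocket 3 and check from lower.

```bash
python3 -c "
from h import *
print(go((.529,.149),.1))"; python3 -m jog '[[[-0.2,0.04,0,0,0],[-0.2,0.08,0,0,0],[-0.2,0.116,0.0005,0.02,0],[-0.2,0.116,0.0005,0.06,0],[-0.2,0.116,0.0005,0.1,0]]]' && python3 -m jog '[[[-0.2,0,0,0.03,0],[-0.2,0,0,0.062,0],[-0.2,0,0,0.062,0],[-0.2,0,0,0.062,0]]]' && python3 - <<'E'
from h import *
c=cam('wrist'); im=robot.read_camera('wrist'); v=im.copy(); Rt,p=tool(); print(p,go((.529,.149)))
a=np.linspace(0,6.283,60)
for x,y,r,z in ((.529,.149,.028,.006),(.529,.149,.028,.02),(.5854,.1535,.023,.006),(.6327,.1573,.018,.006)):
    C=np.c_[x+r*np.cos(a),y+r*np.sin(a),0*a+z]; cv2.polylines(v,[proj(c,C).round().astype(int)],True,(255,0,255),1)
q=p+Rt@np.array([-.002,0,0]); C=np.c_[q[0]+.024*np.cos(a),q[1]+.024*np.sin(a),0*a+p[2]+.022]
cv2.polylines(v,[proj(c,C).round().astype(int)],True,(0,255,0),1)
C=np.c_[q[0]+.024*np.cos(a),q[1]+.024*np.sin(a),0*a+p[2]-.029]
cv2.polylines(v,[proj(c,C).round().astype(int)],True,(0,255,0),1)
save(v,'w5.png',1.5)
E
```

```text
[ 0.1151 -0.0002  0.1614]
time: 5.1
tool_pos: [0.5332, 0.1472, 0.1609]
tool_rot: [3.141, -0.004, 0.074]
contact_force: [-0.3, 0.2, -4.2]
opening: 0.0471
grip_force: 40.0
time: 5.43
tool_pos: [0.5297, 0.1477, 0.0987]
tool_rot: [3.141, 0.004, 0.076]
contact_force: [0.7, -0.4, -2.3]
opening: 0.0469
grip_force: 40.0
[0.53117292 0.14812255 0.10070725] [-0.0021 -0.001  -0.    ]
```

View pics/w5.png

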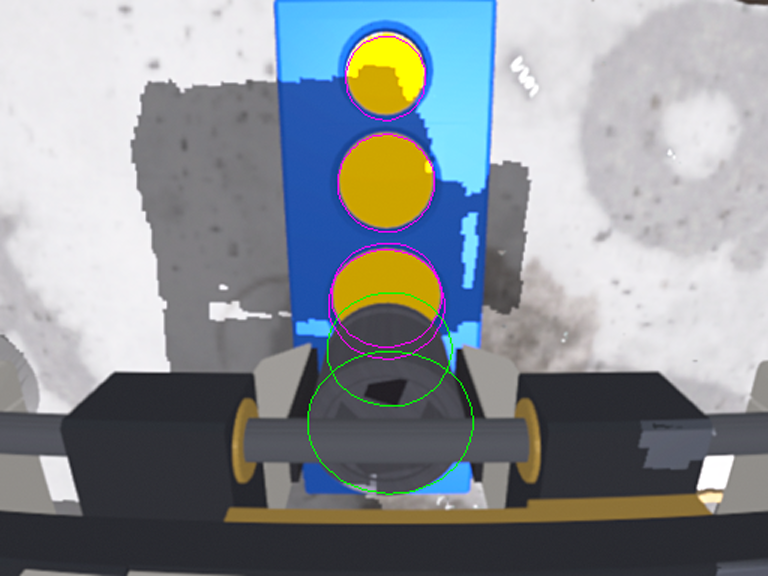

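The predicted pocket circles sit on the yellow bottoms, with p3 at (387,298). The held socket is centred in the grip to within a few mm, so I'm lowering it now.

```bash
python3 -m jog '[[[-0.2,0.002,0,0.015,0],[-0.2,0.002,0,0.03,0],[-0.2,0.002,0,0.04,0],[-0.2,0.002,0,0.046,0],[-0.2,0.002,0,0.05,0]]]' && python3 -m jog '[[[-0.2,0,0,0.004,0],[-0.2,0,0,0.008,0],[-0.2,0,0,0.011,0],[-0.2,0,0,0.011,0],[-0.2,0,0,0.011,0]]]'
```

```text
time: 5.9
tool_pos: [0.533, 0.1492, 0.0505]
tool_rot: [3.142, -0.002, 0.077]
contact_force: [-0.3, 0.8, -4.2]
opening: 0.0476
grip_force: 40.0
time: 6.32
tool_pos: [0.5326, 0.1494, 0.0391]
tool_rot: [3.142, -0.001, 0.078]
contact_force: [0.1, 0.3, -0.8]
opening: 0.0473
grip_force: 40.0
```

```bash
python3 -m jog '[[[-0.2,0,0,0.001,0],[0.5,0,0,0.001,0],[0.5,0,0,0.001,0],[0.5,0,0,0.001,0],[0.5,0,0,0.001,0]]]' && python3 -m jog '[[[0.5,0,0,-0.03,0],[0.5,0,0,-0.07,0],[0.5,-0.03,0,-0.11,0],[0.5,-0.06,0,-0.14,0],[0.5,-0.09,0,-0.16,0]]]' && python3 -m jog '[[[0.5,0,0,0,0],[0.5,0,0,0,0]]]' && python3 - <<'E'
from h import *
c=cam('wrist'); im=robot.read_camera('wrist'); v=im.copy(); Rt,p=tool(); print(p)
a=np.linspace(0,6.283,60)
for x,y,r,z in ((.529,.149,.024,.06),(.461,.1435,.033,.006),(.5854,.1535,.023,.006),(.6337,.1573,.018,.006)):
    C=np.c_[x+r*np.cos(a),y+r*np.sin(a),0*a+z]; cv2.polylines(v,[proj(c,C).round().astype(int)],True,(255,0,255),1)
save(v[:240],'w6.png',1.5)
E
```

```text
time: 6.73
tool_pos: [0.5324, 0.1494, 0.0378]
tool_rot: [3.142, -0.0, 0.078]
contact_force: [0.5, 0.3, 0.9]
opening: 0.067
grip_force: 0.0
time: 7.15
tool_pos: [0.4454, 0.1425, 0.1977]
tool_rot: [-3.141, -0.003, 0.077]
contact_force: [0.1, -0.3, 0.4]
opening: 0.0691
grip_force: 0.0
time: 7.32
tool_pos: [0.445, 0.1428, 0.1976]
tool_rot: [-3.141, -0.004, 0.078]
contact_force: [0.5, 0.2, -0.3]
opening: 0.069
grip_force: 0.0
[0.44548765 0.14267962 0.19633138]
```

View pics/w6.png

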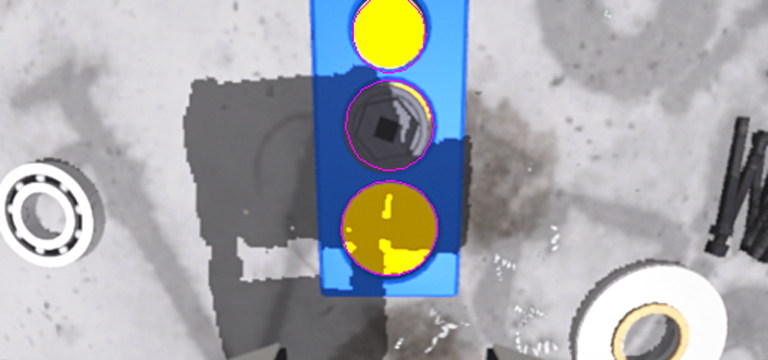

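Socket 3 is seated: its rim at (390,126) lies on the predicted circle for the seated height. p4 is at (390,228) and p2 at (390,32), both matching. Socket 2 is next.

```bash
python3 -m jog '[[[0.45,0,0.01,-0.035,0],[0.45,-0.005,0.045,-0.055,0],[0.45,-0.01,0.085,-0.055,0],[0.45,-0.015,0.125,-0.055,0],[0.45,-0.02,0.165,-0.055,0]]]' && python3 -m jog '[[[0.45,-0.005,0.04,0,0],[0.45,-0.01,0.08,0,0],[0.45,-0.015,0.12,0,0],[0.45,-0.02,0.16,0,0],[0.45,-0.023,0.2,0,0]]]' && python3 -m jog '[[[0.45,0,0.04,0,0],[0.45,0,0.08,0.01,0],[0.45,0,0.11,0.035,0],[0.45,0,0.11,0.07,0],[0.45,0,0.11,0.11,0]]]' && python3 -m jog '[[[0.45,0,0,0,0],[0.45,0,0,0,0]]]' && cat >> h.py <<'E'
def look(i,P,f):
    c=cam('wrist'); im=robot.read_camera('wrist'); v=im.copy(); a=np.linspace(0,6.283,60)
    C=np.c_[P[0]+D[i]/2*np.cos(a),P[1]+D[i]/2*np.sin(a),0*a+H[i]]; Q=proj(c,C)
    cv2.polylines(v,[Q.round().astype(int)],True,(255,0,255),1)
    u,w=proj(c,[*P,H[i]])[0]; u0,w0=int(max(0,min(u-100,312))),int(max(0,min(w-75,234)))
    save(v[w0:w0+150,u0:u0+200],f,3); print('crop',u0,w0,'tcp',tool()[1],'pred px',(u-u0)*3,(w-w0)*3,'r',3*np.ptp(Q,0)/2)
    np.save('lc.npy',np.array(c,object),allow_pickle=True); np.save('l.npy',np.array([u0,w0,H[i]]))
def at(px,z=.14):
    c=tuple(np.load('lc.npy',allow_pickle=True)); u0,w0,h=np.load('l.npy')
    P=ray(c,[(u0+px[0]/3,w0+px[1]/3)],h)[0]; print(P,go(P,z)); return P
E
python3 -c "
from h import *
look(2,(.439,-.334),'s2.png')"
```

```text
time: 7.78
tool_pos: [0.4385, -0.0253, 0.2497]
tool_rot: [-3.141, 0.001, 0.079]
contact_force: [1.1, -0.0, 0.3]
opening: 0.0663
grip_force: 0.0
time: 8.2
tool_pos: [0.4304, -0.2273, 0.2491]
tool_rot: [-3.14, 0.002, 0.077]
contact_force: [0.8, 0.0, -0.3]
opening: 0.0665
grip_force: 0.0
time: 8.62
tool_pos: [0.4396, -0.3375, 0.1383]
tool_rot: [3.14, -0.001, 0.075]
contact_force: [1.8, -0.5, -0.9]
opening: 0.0662
grip_force: 0.0
time: 8.78
tool_pos: [0.4383, -0.3338, 0.138]
tool_rot: [-3.136, 0.005, 0.077]
contact_force: [0.6, -0.5, 0.8]
opening: 0.0664
grip_force: 0.0
crop 160 122 tcp [ 0.43959069 -0.33472213  0.14058208] pred px 300.5572024523831 227.32053158738069 r [76.03949701 71.94320306]
```

View pics/s2.png

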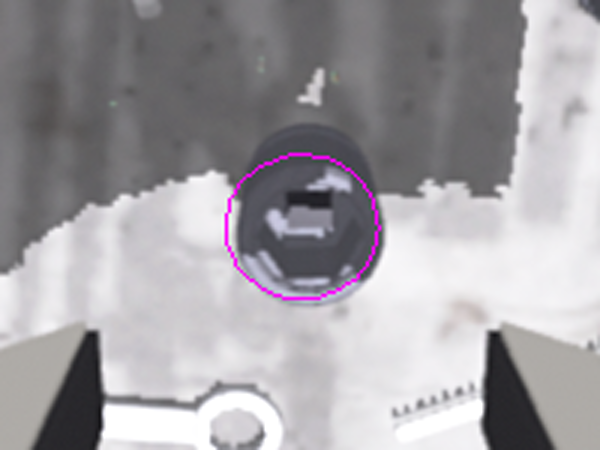

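s2's rim is at crop (308,233), about 2 mm right of and 1.5 mm behind the prediction. I'll correct and grip.

```bash
python3 -m jog '[[[0.45,-0.002,0.0015,0.03,0],[0.45,-0.002,0.0015,0.06,0],[0.45,-0.002,0.0015,0.09,0],[0.45,-0.002,0.0015,0.103,0],[0.45,-0.002,0.0015,0.108,0]]]' && python3 -m jog '[[[0.45,0,0,0,0],[-0.4,0,0,0,0],[-0.4,0,0,0,0],[-0.4,0,0,0,0],[-0.4,0,0,0,0]]]' 40 && python3 -m jog '[[[-0.4,0,0,0,0],[-0.4,0,0,0,0],[-0.4,0,0,0,0],[-0.4,0,0,0,0]]]' && python3 -c "
from h import *
Rt,p=tool(); print(p)
P=p+Rt@np.array([0,0,0]); look(2,P,'g2.png')"
```

```text
time: 9.25
tool_pos: [0.438, -0.3362, 0.0329]
tool_rot: [3.141, -0.0, 0.079]
contact_force: [-0.0, 1.0, -0.2]
opening: 0.0666
grip_force: 0.0
time: 9.67
tool_pos: [0.4379, -0.3365, 0.0341]
tool_rot: [3.14, -0.001, 0.078]
contact_force: [0.6, 0.1, 0.0]
opening: 0.0446
grip_force: 0.0
time: 10.0
tool_pos: [0.4378, -0.3367, 0.0337]
tool_rot: [3.14, -0.001, 0.078]
contact_force: [0.3, -0.9, 6.3]
opening: 0.0376
grip_force: 40.0
[ 0.43780366 -0.33668198  0.03367831]Traceback (most recent call last):
  File "<string>", line 4, in <module>
    P=p+Rt@np.array([0,0,0]); look(2,P,'g2.png')
                              ~~~~^^^^^^^^^^^^^^
  File "h.py", line 39, in look
    u,w=proj(c,[*P,H[i]])[0]; u0,w0=int(max(0,min(u-100,312))),int(max(0,min(w-75,234)))
        ~~~~^^^^^^^^^^^^^
  File "h.py", line 20, in proj
    q=(np.atleast_2d(P)-p)@Rc
       ~~~~~~~~~~~~~~~~^~
ValueError: operands could not be broadcast together with shapes (1,4) (3,)
```

Socket 2 is held (37.6 mm, 40 N). I'm carrying it at foot height 0.23 along x≈0.44, then forward over the tray.

```bash
python3 -m jog '[[[-0.4,0,0,-0.03,0],[-0.4,0,0,-0.07,0],[-0.4,0,0,-0.11,0],[-0.4,0,0,-0.15,0],[-0.4,0,0,-0.19,0]]]' && python3 -m jog '[[[-0.4,0,0,-0.03,0],[-0.4,0.003,-0.03,-0.04,0],[-0.4,0.006,-0.07,-0.04,0],[-0.4,0.009,-0.11,-0.04,0],[-0.4,0.012,-0.15,-0.04,0]]]' && python3 -m jog '[[[-0.4,0.01,-0.04,0,0],[-0.4,0.02,-0.08,0,0],[-0.4,0.03,-0.12,0,0],[-0.4,0.04,-0.16,0,0],[-0.4,0.06,-0.195,0,0]]]' && python3 -m jog '[[[-0.4,0.02,-0.035,0,0],[-0.4,0.045,-0.065,0,0],[-0.4,0.07,-0.09,0.02,0],[-0.4,0.095,-0.11,0.04,0],[-0.4,0.115,-0.132,0.06,0]]]' && python3 -m jog '[[[-0.4,0,0,0.03,0],[-0.4,0,0,0.06,0],[-0.4,0,0,0.09,0],[-0.4,0,0,0.09,0],[-0.4,0,0,0.09,0]]]' && python3 - <<'E'
from h import *
im=robot.read_camera('wrist'); c=cam('wrist'); print(go((.5869,.1536),.0395))
hsv=cv2.cvtColor(im,cv2.COLOR_RGB2HSV); y=cv2.inRange(hsv,(15,90,60),(40,255,255))
cs,_=cv2.findContours(y,cv2.RETR_EXTERNAL,cv2.CHAIN_APPROX_NONE)
for k in cs:
    if cv2.contourArea(k)>100 and k[:,0,1].max()<240: W=(ray(c,k.reshape(-1,2),.006)[:,:2]*1000).astype('f4'); print(cv2.minEnclosingCircle(W))
E
```

```text
time: 10.47
tool_pos: [0.4367, -0.3352, 0.2241]
tool_rot: [-3.14, 0.001, 0.078]
contact_force: [0.2, -0.3, -2.2]
opening: 0.0373
grip_force: 40.0
time: 10.88
tool_pos: [0.4368, -0.1838, 0.2623]
tool_rot: [-3.141, 0.001, 0.077]
contact_force: [0.1, 0.5, -1.4]
opening: 0.0369
grip_force: 40.0
time: 11.3
tool_pos: [0.4805, 0.0162, 0.2626]
tool_rot: [-3.141, 0.002, 0.078]
contact_force: [1.3, -0.2, -2.2]
opening: 0.0369
grip_force: 40.0
time: 11.72
tool_pos: [0.5875, 0.1557, 0.2013]
tool_rot: [3.141, 0.0, 0.079]
contact_force: [-0.8, -0.6, -1.8]
opening: 0.0371
grip_force: 40.0
time: 12.13
tool_pos: [0.5853, 0.154, 0.1112]
tool_rot: [3.141, 0.005, 0.078]
contact_force: [1.1, 1.2, -0.6]
opening: 0.0372
grip_force: 40.0
[-0.      0.0005  0.0739]
((587.9722900390625, 153.64987182617188), 22.531312942504883)
((636.4028930664062, 157.61019897460938), 17.518829345703125)
```

```bash
python3 -m jog '[[[-0.4,0.001,0,0.02,0],[-0.4,0.001,0,0.035,0],[-0.4,0.001,0,0.045,0],[-0.4,0.001,0,0.052,0],[-0.4,0.001,0,0.057,0]]]' && python3 -m jog '[[[-0.4,0,0,0.004,0],[-0.4,0,0,0.008,0],[-0.4,0,0,0.012,0],[-0.4,0,0,0.014,0],[-0.4,0,0,0.014,0]]]'
```

```text
time: 12.6
tool_pos: [0.5884, 0.1542, 0.0566]
tool_rot: [-3.142, -0.002, 0.078]
contact_force: [0.1, -0.0, -2.6]
opening: 0.037
grip_force: 40.0
time: 13.02
tool_pos: [0.5875, 0.1542, 0.0414]
tool_rot: [3.141, 0.001, 0.078]
contact_force: [-0.1, -0.5, -1.8]
opening: 0.0368
grip_force: 40.0
```

```bash
python3 -m jog '[[[-0.4,0,0,0.001,0],[-0.4,0,0,0.0015,0],[-0.4,0,0,0.0015,0]]]' && python3 -m jog '[[[0.4,0,0,0,0],[0.4,0,0,0,0],[0.4,0,0,0,0],[0.4,0,0,0,0],[0.4,0,0,0,0]]]' && python3 -m jog '[[[0.4,0,0,-0.03,0],[0.4,0,0,-0.07,0],[0.4,-0.03,0,-0.11,0],[0.4,-0.06,0,-0.14,0],[0.4,-0.09,0,-0.16,0]]]' && python3 -m jog '[[[0.4,0,0,0,0],[0.4,0,0,0,0]]]' && python3 - <<'E'
from h import *
c=cam('wrist'); im=robot.read_camera('wrist'); Rt,p=tool(); print(p)
for i,P in ((3,(.529,.149)),(2,(.5854,.1535))):
    x,d,k=rim(im,c,P,i,.006); print(i,x,d,(x-P)*1000)
E
```

```text
time: 13.27
tool_pos: [0.5877, 0.1542, 0.0403]
tool_rot: [3.142, -0.0, 0.078]
contact_force: [-0.7, 0.6, -2.3]
opening: 0.0368
grip_force: 40.0
time: 13.68
tool_pos: [0.5878, 0.1542, 0.0405]
tool_rot: [3.141, -0.0, 0.078]
contact_force: [-0.1, 0.0, 0.3]
opening: 0.0629
grip_force: 0.0
time: 14.1
tool_pos: [0.5007, 0.1473, 0.2006]
tool_rot: [-3.141, -0.003, 0.077]
contact_force: [0.5, 0.1, 0.4]
opening: 0.0645
grip_force: 0.0
time: 14.27
tool_pos: [0.5004, 0.1476, 0.2006]
tool_rot: [-3.141, -0.004, 0.078]
contact_force: [0.2, -0.4, -0.3]
opening: 0.0644
grip_force: 0.0
[0.50082466 0.14746376 0.19912581]
3 [0.5284375  0.15022409] 49.26860427856445 [-0.5625      1.22409058]
2 [0.58585797 0.15521013] 36.36631774902344 [0.45797119 1.71012878]
```

Both are seated: the rims lie within 2 mm of the pocket centres. Socket 1 is next.

```bash
python3 -m jog '[[[0.1,-0.01,0.01,-0.035,0],[0.1,-0.015,0.045,-0.055,0],[0.1,-0.02,0.085,-0.055,0],[0.1,-0.025,0.125,-0.055,0],[0.1,-0.03,0.165,-0.055,0]]]' && python3 -m jog '[[[0.1,-0.003,0.04,0,0],[0.1,-0.006,0.08,0,0],[0.1,-0.01,0.12,0,0],[0.1,-0.013,0.16,0,0],[0.1,-0.016,0.2,0,0]]]' && python3 -m jog '[[[0.1,0.02,0.035,0,0],[0.1,0.04,0.07,0,0],[0.1,0.06,0.1,0.01,0],[0.1,0.073,0.116,0.04,0],[0.1,0.073,0.116,0.08,0]]]' && python3 -m jog '[[[0.1,0,0,0.03,0],[0.1,0,0,0.033,0],[0.1,0,0,0.033,0],[0.1,0,0,0.033,0]]]' && python3 - <<'E'
from h import *
P=(.565,-.330); print(tool()[1],go(P,.032)); look(1,P,'s1.png')
c=cam('wrist'); im=robot.read_camera('wrist'); x,d,k=rim(im,c,P,1); print(x,d,go(x,.032))
E
```

```text
time: 14.73
tool_pos: [0.4839, -0.0212, 0.2523]
tool_rot: [-3.141, 0.001, 0.079]
contact_force: [1.0, -0.2, 0.6]
opening: 0.05
grip_force: 0.0
time: 15.15
tool_pos: [0.4831, -0.2227, 0.2516]
tool_rot: [-3.14, 0.002, 0.077]
contact_force: [0.9, -0.1, 0.3]
opening: 0.0507
grip_force: 0.0
time: 15.57
tool_pos: [0.5682, -0.3352, 0.172]
tool_rot: [3.137, -0.005, 0.075]
contact_force: [-0.5, 0.5, -1.5]
opening: 0.0503
grip_force: 0.0
time: 15.9
tool_pos: [0.5657, -0.3307, 0.1412]
tool_rot: [3.141, -0.001, 0.078]
contact_force: [0.2, 0.5, 0.7]
opening: 0.0506
grip_force: 0.0
[ 0.56569    -0.33068231  0.14116335] [-0.0007 -0.0008  0.1092]
crop 158 121 tcp [ 0.56608888 -0.33086307  0.14239733] pred px 300.32918331142736 227.96485127496348 r [54.43432765 51.63113928]
[ 0.57054761 -0.33109042] 36.52070999145508 [0.004  0.0002 0.111 ]
```

View pics/s1.png

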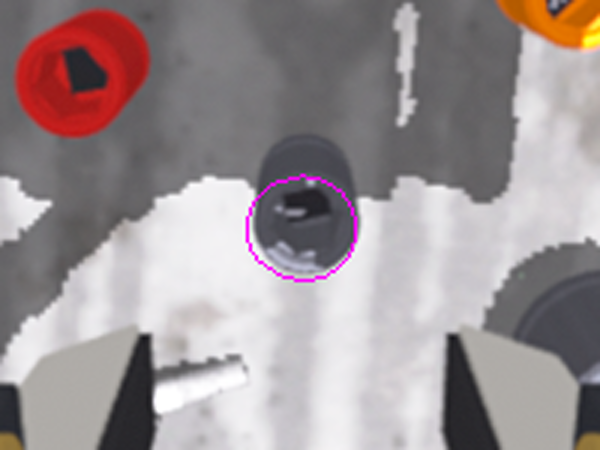

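The black s1 rim is at crop (305,224), within 1 mm of the prediction. The red (80,72) and orange (575,10) look-alikes are clear of the fingers. I'm going straight down to grip.

```bash
python3 -m jog '[[[0.1,0,0,0.03,0],[0.1,0,0,0.06,0],[0.1,0,0,0.09,0],[0.1,0,0,0.104,0],[0.1,0,0,0.109,0]]]' && python3 -m jog '[[[0.1,0,0,0,0],[-0.6,0,0,0,0],[-0.6,0,0,0,0],[-0.6,0,0,0,0],[-0.6,0,0,0,0]]]' 30 && python3 -m jog '[[[-0.6,0,0,0,0],[-0.6,0,0,0,0],[-0.6,0,0,0,0],[-0.6,0,0,0,0]]]' && python3 -c "
from h import *
print(tool()[1])"
```

```text
time: 16.42
tool_pos: [0.5645, -0.3297, 0.0305]
tool_rot: [-3.141, 0.001, 0.078]
contact_force: [-0.1, -0.2, 0.0]
opening: 0.0506
grip_force: 0.0
time: 16.83
tool_pos: [0.5656, -0.3307, 0.033]
tool_rot: [3.139, -0.002, 0.078]
contact_force: [-0.4, -1.1, 0.9]
opening: 0.0286
grip_force: 1.2
time: 17.17
tool_pos: [0.5656, -0.3306, 0.0328]
tool_rot: [3.14, -0.002, 0.078]
contact_force: [-0.2, -0.4, 6.9]
opening: 0.0276
grip_force: 29.8
[ 0.5655941  -0.3306279   0.03276317]
```

```bash
python3 -m jog '[[[-0.6,0,0,-0.03,0],[-0.6,0,0,-0.07,0],[-0.6,0,0,-0.11,0],[-0.6,0,0,-0.15,0],[-0.6,0,0,-0.19,0]]]' && python3 -m jog '[[[-0.6,-0.01,0,-0.03,0],[-0.6,-0.03,-0.03,-0.04,0],[-0.6,-0.045,-0.07,-0.04,0],[-0.6,-0.055,-0.11,-0.04,0],[-0.6,-0.055,-0.15,-0.04,0]]]' && python3 -m jog '[[[-0.6,0,-0.04,0,0],[-0.6,0,-0.08,0,0],[-0.6,0,-0.12,0,0],[-0.6,0,-0.16,0,0],[-0.6,0,-0.195,0,0]]]' && python3 -m jog '[[[-0.6,0.025,-0.03,0,0],[-0.6,0.055,-0.055,0,0],[-0.6,0.085,-0.08,0,0],[-0.6,0.115,-0.105,0,0],[-0.6,0.14,-0.125,0,0]]]' && python3 -m jog '[[[-0.6,0.023,-0.012,0.02,0],[-0.6,0.023,-0.012,0.055,0],[-0.6,0.023,-0.012,0.09,0],[-0.6,0.023,-0.012,0.125,0],[-0.6,0.023,-0.012,0.15,0]]]' && python3 -m jog '[[[-0.6,0,0,0,0],[-0.6,0,0,0,0],[-0.6,0,0,0,0]]]' && python3 - <<'E'
from h import *
im=robot.read_camera('wrist'); c=cam('wrist'); print(go((.6355,.158),.039))
hsv=cv2.cvtColor(im,cv2.COLOR_RGB2HSV); y=cv2.inRange(hsv,(15,90,60),(40,255,255))
cs,_=cv2.findContours(y,cv2.RETR_EXTERNAL,cv2.CHAIN_APPROX_NONE)
for k in cs:
    if cv2.contourArea(k)>100 and k[:,0,1].max()<260: W=(ray(c,k.reshape(-1,2),.006)[:,:2]*1000).astype('f4'); print(cv2.minEnclosingCircle(W))
E
```

```text
time: 17.58
tool_pos: [0.5643, -0.3296, 0.2229]
tool_rot: [-3.141, 0.001, 0.078]
contact_force: [0.2, -1.1, -1.4]
opening: 0.0273
grip_force: 29.7
time: 18.0
tool_pos: [0.4959, -0.1835, 0.2614]
tool_rot: [-3.141, 0.001, 0.076]
contact_force: [1.8, -0.3, -0.9]
opening: 0.0272
grip_force: 29.7
time: 18.42
tool_pos: [0.4822, 0.012, 0.2613]
tool_rot: [-3.141, 0.0, 0.078]
contact_force: [-0.1, -0.4, -1.8]
opening: 0.0272
grip_force: 29.7
time: 18.83
tool_pos: [0.6139, 0.1475, 0.2608]
tool_rot: [-3.141, 0.001, 0.079]
contact_force: [-0.0, -0.8, -0.7]
opening: 0.0272
grip_force: 29.7
time: 19.25
tool_pos: [0.6332, 0.1589, 0.1073]
tool_rot: [3.141, 0.005, 0.078]
contact_force: [0.3, 0.7, -1.7]
opening: 0.0276
grip_force: 29.7
time: 19.5
tool_pos: [0.6362, 0.159, 0.1133]
tool_rot: [-3.141, -0.003, 0.078]
contact_force: [-0.4, -0.3, -0.7]
opening: 0.0269
grip_force: 29.7
[-0.0014  0.001   0.075 ]
((633.7372436523438, 157.3631134033203), 17.528108596801758)
```

```bash
python3 -m jog '[[[-0.6,-0.001,0.001,0.02,0],[-0.6,-0.001,0.001,0.035,0],[-0.6,-0.001,0.001,0.045,0],[-0.6,-0.001,0.001,0.052,0],[-0.6,-0.001,0.001,0.056,0]]]' && python3 -m jog '[[[-0.6,0,0,0.004,0],[-0.6,0,0,0.008,0],[-0.6,0,0,0.012,0],[-0.6,0,0,0.016,0],[-0.6,0,0,0.016,0]]]'
```

```text
time: 19.97
tool_pos: [0.6346, 0.1579, 0.0557]
tool_rot: [3.142, -0.001, 0.078]
contact_force: [-0.4, -0.4, -0.6]
opening: 0.0275
grip_force: 29.7
time: 20.38
tool_pos: [0.6342, 0.1578, 0.0391]
tool_rot: [3.141, -0.0, 0.078]
contact_force: [0.4, -0.7, -0.5]
opening: 0.0273
grip_force: 29.7
```

```bash
python3 -m jog '[[[0.2,0,0,0,0],[0.2,0,0,0,0],[0.2,0,0,0,0],[0.2,0,0,0,0],[0.2,0,0,0,0]]]' && python3 -m jog '[[[0.2,0,0,-0.03,0],[0.2,0,0,-0.07,0],[0.2,-0.03,0,-0.11,0],[0.2,-0.06,0,-0.14,0],[0.2,-0.09,0,-0.16,0]]]' && python3 -m jog '[[[0.2,0,0,0,0],[0.2,0,0,0,0]]]' && python3 - <<'E'
from h import *
c=cam('wrist'); im=robot.read_camera('wrist'); Rt,p=tool(); print(p)
for i,P in ((3,(.529,.149)),(2,(.5854,.1535)),(1,(.6337,.1574))):
    x,d,k=rim(im,c,P,i,.006); print(i,x,d,(x-P)*1000)
E
```

```text
time: 20.8
tool_pos: [0.6342, 0.1578, 0.0396]
tool_rot: [3.142, -0.0, 0.078]
contact_force: [-0.3, -0.5, -0.3]
opening: 0.0534
grip_force: 0.0
time: 21.22
tool_pos: [0.5472, 0.1509, 0.1997]
tool_rot: [-3.142, -0.003, 0.077]
contact_force: [-0.1, 0.1, 0.0]
opening: 0.0555
grip_force: 0.0
time: 21.38
tool_pos: [0.5469, 0.1512, 0.1999]
tool_rot: [-3.141, -0.004, 0.078]
contact_force: [0.4, -0.0, -0.5]
opening: 0.0551
grip_force: 0.0
[0.547233   0.15111189 0.19825119]
3 [0.53205988 0.15049475] 55.996055603027344 [3.05987549 1.49475098]
2 [0.58676715 0.15481044] 38.00225830078125 [1.36715088 1.31044006]
1 [0.63466956 0.15684224] 26.11955451965332 [ 0.96955566 -0.55776062]
```

All three are seated within about 2 mm. For socket 4 I'll grip at yaw ≈ 45° so the gripper body stays clear of the machine block on its right.

```bash
python3 -m jog '[[[0.2,-0.01,0.01,-0.035,0],[0.2,-0.025,0.045,-0.055,0],[0.2,-0.04,0.085,-0.055,0],[0.2,-0.05,0.125,-0.055,0],[0.2,-0.06,0.165,-0.055,0]]]' && python3 -m jog '[[[0.8,-0.003,0.04,0,0],[0.8,-0.006,0.08,0,0],[0.8,-0.01,0.12,0,0],[0.8,-0.013,0.16,0,0],[0.8,-0.016,0.2,0,0]]]' && python3 -m jog '[[[0.8,0,0.035,0,-0.12],[0.8,0,0.075,0,-0.24],[0.8,0,0.115,0,-0.36],[0.8,0,0.155,0,-0.48],[0.8,0,0.19,0,-0.6]]]' && python3 -m jog '[[[0.8,0,0,0,-0.107],[0.8,0,0,0,-0.107],[0.8,0,0,0,-0.107]]]' && python3 - <<'E'
from h import *
P=(.517,-.427); print(tool()[1],robot.observe()['tool_rot'],go(P,.15),go(P,.032))
c=cam('wrist'); im=robot.read_camera('wrist'); x,d,k=rim(im,c,P,4); print(x,d,proj(c,[*P,.058]))
E
```

```text
time: 21.85
tool_pos: [0.5003, -0.0184, 0.2514]
tool_rot: [-3.141, 0.001, 0.079]
contact_force: [1.5, -0.1, 0.5]
opening: 0.055
grip_force: 0.0
time: 22.27
tool_pos: [0.4999, -0.22, 0.2507]
tool_rot: [-3.14, 0.002, 0.077]
contact_force: [0.9, 1.3, 0.1]
opening: 0.0813
grip_force: 0.0
time: 22.68
tool_pos: [0.5145, -0.4101, 0.2498]
tool_rot: [-3.139, 0.001, 0.683]
contact_force: [0.1, 0.4, 1.1]
opening: 0.0825
grip_force: 0.0
time: 22.93
tool_pos: [0.5146, -0.4071, 0.2501]
tool_rot: [-3.138, -0.0, 0.781]
contact_force: [0.6, 0.4, 0.4]
opening: 0.0826
grip_force: 0.0
[ 0.51460274 -0.40714327  0.25014499] [-3.13831905e+00 -2.59777783e-04  7.80817832e-01] [-0.0123  0.0161  0.1001] [-0.0123  0.0165  0.2181]
[ 0.51588446 -0.43253812] 54.64501190185547 [[273.83820207 179.15245282]]
```

Next I'll move over it and descend to 0.15 for the close look.

```bash
python3 -m jog '[[[0.8,-0.006,0.008,0.02,0],[0.8,-0.012,0.016,0.05,0],[0.8,-0.012,0.016,0.08,0],[0.8,-0.012,0.016,0.1,0],[0.8,-0.012,0.016,0.1,0]]]' && python3 -m jog '[[[0.8,0,0,0,0],[0.8,0,0,0,0]]]' && python3 -c "
from h import *
P=(.517,-.427); look(4,P,'s4.png'); c=cam('wrist'); im=robot.read_camera('wrist'); x,d,k=rim(im,c,P,4); print(x,d,go(x,.032))"
```

```text
time: 23.4
tool_pos: [0.516, -0.4236, 0.1472]
tool_rot: [-3.132, -0.0, 0.784]
contact_force: [-0.4, -0.1, -0.3]
opening: 0.0828
grip_force: 0.0
time: 23.57
tool_pos: [0.5185, -0.4266, 0.1545]
tool_rot: [3.139, 0.0, 0.785]
contact_force: [-0.0, -1.2, 0.7]
opening: 0.0825
grip_force: 0.0
crop 157 123 tcp [ 0.5185491  -0.42691788  0.15497502] pred px 300.7242052263736 226.06701936266583 r [112.00380572 106.10411617]
[ 0.52092786 -0.42513385] 63.36041259765625 [ 3.10e-03 -1.00e-04  1.23e-01]
```

View pics/s4.png

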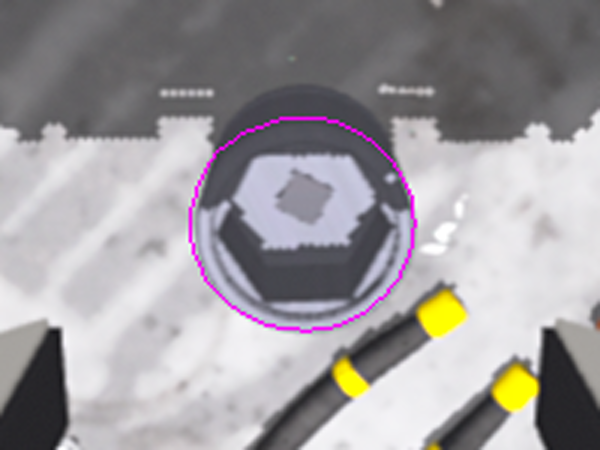

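The s4 rim is at crop (303,220), aligned to within 1–2 mm. The pliers' handle ends at (440,310) and (515,385) lie by the right finger, so I'll open less and keep the tips at 30 mm.

```bash
python3 -m jog '[[[0.58,0.0005,0.0015,0.03,0],[0.58,0.0005,0.0015,0.06,0],[0.58,0.0005,0.0015,0.08,0],[0.58,0.0005,0.0015,0.1,0],[0.58,0.0005,0.0015,0.112,0]]]' && python3 -m jog '[[[0.58,0,0,0,0],[0.58,0,0,0,0]]]'
```

```text
time: 24.08
tool_pos: [0.5188, -0.4272, 0.0397]
tool_rot: [-3.141, 0.0, 0.785]
contact_force: [-1.3, 0.2, -0.6]
opening: 0.0726
grip_force: 0.0
time: 24.25
tool_pos: [0.5192, -0.4277, 0.0414]
tool_rot: [3.141, 0.0, 0.785]
contact_force: [0.1, -0.8, 0.0]
opening: 0.0723
grip_force: 0.0
```

```bash
python3 -m jog '[[[0,0,0,0.003,0],[0,0,0,0.003,0],[0,0,0,0.003,0],[0,0,0,0.003,0],[0,0,0,0.003,0]]]' 50 && python3 -m jog '[[[0,0,0,0,0],[0,0,0,0,0],[0,0,0,0,0],[0,0,0,0,0]]]'
```

```text
time: 24.67
tool_pos: [0.5192, -0.4277, 0.0388]
tool_rot: [3.14, 0.0, 0.785]
contact_force: [-0.8, 1.7, 6.1]
opening: 0.057
grip_force: 50.0
time: 25.0
tool_pos: [0.5192, -0.4277, 0.0388]
tool_rot: [3.14, 0.0, 0.785]
contact_force: [-1.2, 0.4, 5.3]
opening: 0.0569
grip_force: 50.0
```

```bash
python3 -m jog '[[[0,0,0,-0.03,0],[0,0,0,-0.07,0],[0,0,0,-0.11,0],[0,0,0,-0.15,0],[0,0,0,-0.19,0]]]' && python3 -m jog '[[[0,0.01,-0.01,-0.03,0.12],[0,0.03,-0.03,-0.035,0.24],[0,0.058,-0.058,-0.035,0.36],[0,0.086,-0.086,-0.035,0.48],[0,0.113,-0.113,-0.035,0.6]]]' && python3 -m jog '[[[0,-0.005,-0.04,0,0.107],[0,-0.01,-0.08,0,0.107],[0,-0.015,-0.12,0,0.107],[0,-0.02,-0.16,0,0.107],[0,-0.022,-0.2,0,0.107]]]' && python3 -c "
from h import *
print(robot.observe()['tool_rot'],go((.4625,.144),.045))"
```

```text
time: 25.42
tool_pos: [0.5183, -0.4268, 0.2284]
tool_rot: [-3.14, -0.0, 0.785]
contact_force: [0.8, -0.8, -4.6]
opening: 0.0568
grip_force: 50.0
time: 25.83
tool_pos: [0.5181, -0.2656, 0.2616]
tool_rot: [-3.14, 0.001, 0.178]
contact_force: [-0.2, 0.6, -4.3]
opening: 0.0572
grip_force: 50.0
time: 26.25
tool_pos: [0.4588, -0.0732, 0.2618]
tool_rot: [-3.141, 0.001, 0.077]
contact_force: [1.5, 0.8, -4.1]
opening: 0.0569
grip_force: 50.0
[-3.14103157e+00  1.45811382e-03  7.72546601e-02] [ 0.0207 -0.2162  0.2169]
```

```bash
python3 -m jog '[[[0,0.004,-0.04,0,0],[0,0.008,-0.08,0,0],[0,0.012,-0.12,0,0],[0,0.016,-0.16,0,0],[0,0.02,-0.2,0,0]]]' && python3 -m jog '[[[0,0.001,-0.016,0.02,0],[0,0.001,-0.016,0.05,0],[0,0.001,-0.016,0.085,0],[0,0.001,-0.016,0.115,0],[0,0.001,-0.016,0.14,0]]]' && python3 -m jog '[[[0,0,0,0,0],[0,0,0,0,0],[0,0,0,0,0]]]' && python3 - <<'E'
from h import *
c=cam('wrist'); im=robot.read_camera('wrist'); np.save('w7.npy',im); Rt,p=tool(); print(p,go((.4625,.144),.045))
for i,P in ((3,(.529,.149)),(2,(.5854,.1535))):
    x,d,k=rim(im,c,P,i,.006); print(i,x,d,(x-P)*1000)
# held socket foot silhouette: predicted far edge of the bevel-top circle for zero grip offset vs seen
a=np.linspace(0,6.283,90)
for off in (0,-.002,-.004):
    q=p+Rt@np.array([off,0,.0358]); Q=proj(c,np.c_[q[0]+.029*np.cos(a),q[1]+.029*np.sin(a),0*a+q[2]]); print(off,Q.min(0),Q.max(0))
hsv=cv2.cvtColor(im,cv2.COLOR_RGB2HSV); y=cv2.inRange(hsv,(100,120,30),(130,255,255))|cv2.inRange(hsv,(15,90,60),(40,255,255))
col=y[:,250:270]; print('rows not tray:',[int(r) for r in range(100,300) if col[r].mean()<128])
E
```

```text
time: 26.67
tool_pos: [0.4641, 0.1278, 0.2621]
tool_rot: [3.141, 0.001, 0.078]
contact_force: [1.0, -0.3, -4.3]
opening: 0.0571
grip_force: 50.0
time: 27.08
tool_pos: [0.4632, 0.1421, 0.1199]
tool_rot: [3.141, 0.003, 0.078]
contact_force: [-0.1, -1.1, -4.2]
opening: 0.0575
grip_force: 50.0
time: 27.33
tool_pos: [0.4656, 0.142, 0.1237]
tool_rot: [-3.142, -0.002, 0.078]
contact_force: [0.7, -0.7, -3.9]
opening: 0.0568
grip_force: 50.0
[0.46597276 0.14208101 0.12415294] [-0.0036 -0.0022  0.0791]
3 [0.52703278 0.14977733] 46.7032470703125 [-1.96722412  0.77732849]
2 [0.58393445 0.15465898] 38.712276458740234 [-1.46555176  1.15898132]
0 [211.39963373 180.41663235] [307.91218774 269.36741478]
-0.002 [211.54422029 183.75977834] [307.75344149 272.14086433]
-0.004 [211.68850721 187.08241509] [307.59500903 274.89571216]
rows not tray: [100, 101, 102, 103, 104, 105, 106, 107, 108, 109, 110, 111, 112, 113, 114, 115, 116, 117, 118, 119, 120, 121, 122, 123, 124, 125, 126, 127, 128, 129, 130, 131, 132, 133, 134, 135, 136, 137, 138, 139, 140, 141, 142, 143, 144, 145, 146, 147, 148, 149, 150, 151, 152, 153, 154, 157, 188, 189, 190, 191, 192, 193, 194, 195, 196, 197, 198, 199, 200, 201, 202, 203, 204, 205, 206, 207, 208, 209, 210, 211, 212, 213, 214, 215, 216, 217, 218, 219, 220, 221, 222, 223, 224, 225, 226, 227, 228, 229, 230, 231, 232, 233, 234, 235, 236, 237, 238, 239, 240, 241, 242, 243, 244, 245, 246, 247, 248, 249, 250, 251, 252, 253, 254, 255, 256, 257, 258, 259, 260, 261, 262, 263, 264, 265, 266, 267, 268, 269, 270, 271, 272, 273, 274, 275, 276, 277, 278, 279, 280, 281, 282, 283, 284, 285, 286, 287, 288, 289, 290, 291, 292, 293, 294, 295, 296, 297, 298, 299]
```

```bash
python3 -m jog '[[[0,-0.002,-0.002,0.02,0],[0,-0.002,-0.002,0.035,0],[0,-0.002,-0.002,0.048,0],[0,-0.002,-0.002,0.057,0],[0,-0.002,-0.002,0.062,0]]]' && python3 -m jog '[[[0,0,0,0.003,0],[0,0,0,0.007,0],[0,0,0,0.011,0],[0,0,0,0.014,0],[0,0,0,0.014,0]]]'
```

```text
time: 27.8
tool_pos: [0.4632, 0.1438, 0.0608]
tool_rot: [-3.142, -0.001, 0.078]
contact_force: [0.1, -0.3, -3.9]
opening: 0.0572
grip_force: 50.0
time: 28.22
tool_pos: [0.4624, 0.1438, 0.0462]
tool_rot: [3.141, 0.0, 0.078]
contact_force: [-0.3, 0.4, -4.1]
opening: 0.0572
grip_force: 50.0
```

```bash
python3 -m jog '[[[0,0,0,0.001,0],[0,0,0,0.0015,0],[0,0,0,0.0015,0]]]' && python3 -m jog '[[[0.6,0,0,0,0],[0.6,0,0,0,0],[0.6,0,0,0,0],[0.6,0,0,0,0],[0.6,0,0,0,0]]]' && python3 -m jog '[[[0.6,0,0,-0.03,0],[0.6,0,0,-0.07,0],[0.6,0,0,-0.11,0],[0.6,-0.01,0,-0.15,0],[0.6,-0.03,0,-0.19,0]]]' && python3 -m jog '[[[0.6,0,0,0,0],[0.6,0,0,0,0]]]' && python3 - <<'E'
from h import *
c=cam('wrist'); im=robot.read_camera('wrist'); v=im.copy(); Rt,p=tool(); print(p); a=np.linspace(0,6.283,60)
for i,P in ((4,(.461,.1435)),(3,(.529,.149)),(2,(.5854,.1535)),(1,(.6337,.1574))):
    C=np.c_[P[0]+D[i]/2*np.cos(a),P[1]+D[i]/2*np.sin(a),0*a+H[i]+.006]; cv2.polylines(v,[proj(c,C).round().astype(int)],True,(255,0,255),1)
    try: x,d,k=rim(im,c,P,i,.006); print(i,x,d,(x-P)*1000)
    except ValueError: pass
t=cv2.resize(robot.read_camera('top')[145:230,170:240],None,fx=4.5,fy=4.5,interpolation=cv2.INTER_CUBIC)
w=cv2.resize(v[:240,130:390],None,fx=1.6,fy=1.6,interpolation=cv2.INTER_CUBIC)
h=min(len(t),len(w)); save(np.hstack([w[:h],t[:h]]),'fin.png')
E
```

```text
time: 28.47
tool_pos: [0.4626, 0.1438, 0.045]
tool_rot: [3.142, -0.0, 0.078]
contact_force: [-0.0, -0.3, -3.5]
opening: 0.0573
grip_force: 50.0
time: 28.88
tool_pos: [0.4628, 0.1438, 0.0453]
tool_rot: [3.142, -0.001, 0.078]
contact_force: [-0.8, -0.3, -0.5]
opening: 0.0734
grip_force: 0.0
time: 29.3
tool_pos: [0.4349, 0.1415, 0.2346]
tool_rot: [-3.142, -0.002, 0.077]
contact_force: [1.1, 0.7, -0.7]
opening: 0.0736
grip_force: 0.0
time: 29.47
tool_pos: [0.4345, 0.1418, 0.2344]
tool_rot: [-3.141, -0.006, 0.078]
contact_force: [0.1, -0.4, -1.1]
opening: 0.0734
grip_force: 0.0
[0.43399759 0.14160832 0.23257713]
4 [0.46029352 0.14504843] 57.24428939819336 [-0.70648193  1.5484314 ]
3 [0.52624396 0.14928503] 47.135475158691406 [-2.75604248  0.28503418]
2 [0.58137524 0.15415773] 39.7575569152832 [-4.02475586  0.6577301 ]
```

View pics/fin.png

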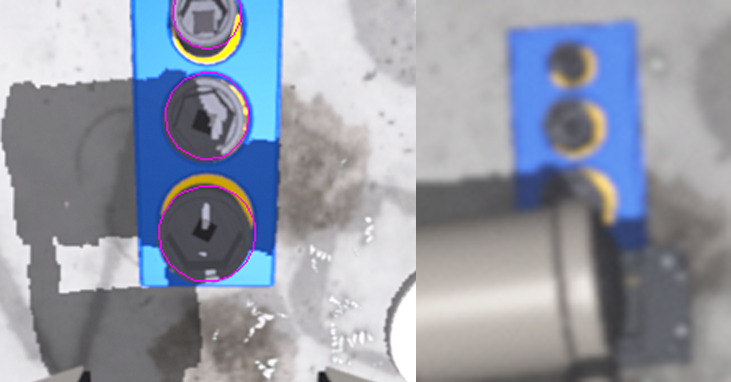

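All four sockets stand upright in their own pockets. In the wrist view the rims lie on their seated-height circles: s4 (206,232), s3 (207,115), s2 (207,18). The top view shows s1 in its pocket at (570,65). Handing in.

```bash
python3 -c "
from cell import robot
print(robot.hand_in())"
```

```text
the job is handed in; nothing more can be done
None
```

The job is handed in: all four sockets stand upright in the pockets of their own size, smallest to largest, after about 29.5 s of the 112 s allowed; my last checks put each within about 4 mm of its pocket's centre, and the hand-in reported no verdict.

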